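# Line up the component cups by height and cap the tallest

### The arm

A 6-joint arm with a two-finger parallel gripper is mounted at the origin on the work surface. World frame = base frame: x ahead of the robot, y to its left, z up, the work surface at z = 0. Lengths are in m, angles in rad, forces in N, time in s.
With the tool pointing down it reaches from about 0.375 to 0.925 m from the base axis. Payload 5.7 kg.
Tool frame: the origin (TCP) lies midway between the tips of the shut fingers; the grasp point (between the pads) lies 19 mm behind it; z points along the fingers, y is the line along which they close (so a half turn about z gives the same grasp; the last joint's range is limited). The gripper opens to 88 mm and grips with 3 to 60 N. Pads are 20 mm wide; open, the fingers measure 115 mm over their backs; the gripper's body (75 mm by 178 mm) begins 61 mm behind the grasp point.
Start: joints at [-0.115, 0.359, 1.51, -0, 1.272, -0.115], TCP at [0.6, -0, 0.223] pointing down, gripper open.
Joint ranges: [-2.97, 2.97], [-1.01, 2.36], [0.21, 2.38], [-0.96, 4.11], [0.2, 2.71], [-2.98, 2.98]. Speed limits (rad/s): [2.39, 2.39, 3.14, 3.14, 3.14, 3.14].

### API

Orientations are given as a unit quaternion [x, y, z, w].
In Python, from bench import move_ptp, servo_line, goto_joints, move_gripper, sleep, inverse_kinematics, capture, PlanningError, close_job, spot_in, silhouettes, current_clock, current_joint_pos, current_qvel, current_joint_torque, current_position, current_orientation, current_force, current_torque, current_finger_gap, current_grip_force gives the robot as it stands. Calls block until the motion is done:
- move_ptp(position, orientation): joint-space move of the TCP to a pose.
- servo_line(position, orientation=None, rate=0.15, contact_N=None): straight line of the TCP; orientation=None keeps the orientation; rate is the mean speed in m/s. With contact_N (N) it stops when the force on the tool has changed by that much, and returns True; else False.
- goto_joints(angles): joint-space move.
- move_gripper(opening): finger opening in m; the grip force is fixed at half the most; returns when the fingers have stopped.
- sleep(seconds).
- inverse_kinematics(position, orientation): joint angles nearest the present ones, or None.
- capture(name): name is "scene" or "side" or "wrist"; returns a dict with "image" (420x560x3 uint8, blue, green, red), "range_z" (420x560 float32, m along the optical axis (not along the pixel's ray), 0 where there is no reading), "intrinsics" (3x3 intrinsics, pixels), "R" (3x3) and "t" (3): a world point X has camera coordinates R X + t. Camera axes: x right, y down, z forward; pixel columns grow to the right and rows downward; lengths in m; the calibration is good to about 2 mm. A picture is of the moment at which its call begins.
A pose or a line that the arm cannot do raises PlanningError and nothing moves.
- close_job(): hands the job in; it is judged then, once.
Trained networks look in the newest picture that a camera, given by its name, has taken for a name from the list of things; names that differ only in an ending like _2 or _b are one class to them, and where a whole thing is asked for, a point or a joint stands for the part that bears it (a point fixed in the world has none). Each returns a list of dicts, best first, with "conf" (0 to 1); they miss things now and then, are a little off and sometimes report something else, mostly with a low value. They report only what shows in the picture. A call takes as long as a camera call.
- spot_in(camera, query): "xy" ([column, row] in pixels, amid what is visible of it).
- silhouettes(camera, query): "region" (420x560 bool, what is visible of it) and "xy" ([column, row] in pixels, amid what is visible of it).
Readings, each from a call of its own:
- current_clock(): time.
- current_joint_pos(): joint angles.
- current_qvel(): joint speeds.
- current_joint_torque(): joint torques, N m.
- current_position(): TCP position.
- current_orientation(): TCP orientation.
- current_force(): force on the tool from outside, world axes, zero at the start.
- current_torque(): the same for the moment, N m.
- current_finger_gap(): finger opening in m.
- current_grip_force(): force on a finger pad.
Only numpy, scipy, OpenCV 4.12 (cv2) and the standard library are available. Lean on these libraries where they do the work, as an engineer would, in place of code of your own. Each camera call takes 0.05 s, during which the arm holds its last target. There are 200 camera calls.

### The job

Set out the component cups for the next soldering class: stand the four open cups upright on the four ring marks, one centred on each, in order of height, the shortest on the mark next to the solder reel and the tallest at the far end. Cover the tallest cup with the dust cover, mouth down, rim squarely on rim. Never tip a cup or the cover over, and leave the reel where it stands.

Things in the scene. Friction and masses are not known exactly. Their poses are not given: they have to be found in the camera images.
- cup_32: white plastic open component cup, the shortest of the four: a straight round cylinder 54 mm in outer diameter, 32 mm high, wall 5 mm, standing mouth up. Origin: centre of its underside, z up to the mouth; weight under 150 g
- cup_48: white plastic open component cup, the second shortest of the four: a straight round cylinder 54 mm in outer diameter, 48 mm high, wall 5 mm, standing mouth up. Origin: centre of its underside, z up to the mouth; weight under 150 g
- cup_64: white plastic open component cup, the second tallest of the four: a straight round cylinder 54 mm in outer diameter, 64 mm high, wall 5 mm, standing mouth up. Origin: centre of its underside, z up to the mouth; weight under 150 g
- cup_80: white plastic open component cup, the tallest of the four: a straight round cylinder 54 mm in outer diameter, 80 mm high, wall 5 mm, standing mouth up. Origin: centre of its underside, z up to the mouth; weight under 150 g
- cover: white plastic dust cover: a cup of the same 54 mm outer diameter and 5 mm wall, 40 mm high, already standing mouth DOWN, so a closed flat disc is seen from above. Origin: centre of its open rim (its underside), z up to the closed end. It does not fit into or over a cup: it rests rim on rim
- mark_a: one of four like black ring marks (72 mm outer diameter, 3.5 mm line, flat) in a straight row, 85 mm apart, on a fixed pale wooden strip 100 x 360 x 6 mm; in the row's order a, b, c, d this lies at -127.5 mm from the strip's middle. Origin: ring centre on the strip's top face, 6 mm above the table; y runs along the row from a to d, x across it, z up
- mark_b: one of four like black ring marks (72 mm outer diameter, 3.5 mm line, flat) in a straight row, 85 mm apart, on a fixed pale wooden strip 100 x 360 x 6 mm; in the row's order a, b, c, d this lies at -42.5 mm from the strip's middle. Origin: ring centre on the strip's top face, 6 mm above the table; y runs along the row from a to d, x across it, z up
- mark_c: one of four like black ring marks (72 mm outer diameter, 3.5 mm line, flat) in a straight row, 85 mm apart, on a fixed pale wooden strip 100 x 360 x 6 mm; in the row's order a, b, c, d this lies at 42.5 mm from the strip's middle. Origin: ring centre on the strip's top face, 6 mm above the table; y runs along the row from a to d, x across it, z up
- mark_d: one of four like black ring marks (72 mm outer diameter, 3.5 mm line, flat) in a straight row, 85 mm apart, on a fixed pale wooden strip 100 x 360 x 6 mm; in the row's order a, b, c, d this lies at 127.5 mm from the strip's middle. Origin: ring centre on the strip's top face, 6 mm above the table; y runs along the row from a to d, x across it, z up
- reel: solder reel, blue flanges 62 mm in diameter with a silvery winding between, 46 mm high, 0.5 kg, standing upright on the table just beyond one end of the strip, its centre about 95 mm from that end's mark; which end changes (a flat black tray with a yellow sponge is at the other). Origin: centre of its underside, z up

How it is judged:
At the end, for the whole second after the job is handed in: Counting from the mark next to the reel, the 32, 48, 64 and 80 mm cups stand upright (within 0.1 rad) on the strip, each within 12 mm of its mark's centre; the cover rests mouth down and level (within 0.08 rad) on the 80 mm cup's rim, within 7 mm of its axis; all are at rest (((horizontal distance between reel and mark_a below 0.15 m and horizontal distance between cup_32 and mark_a below 0.012 m and horizontal distance between cup_48 and mark_b below 0.012 m and horizontal distance between cup_64 and mark_c below 0.012 m and horizontal distance between cup_80 and mark_d below 0.012 m) or (horizontal distance between reel and mark_d below 0.15 m and horizontal distance between cup_32 and mark_d below 0.012 m and horizontal distance between cup_48 and mark_c below 0.012 m and horizontal distance between cup_64 and mark_b below 0.012 m and horizontal distance between cup_80 and mark_a below 0.012 m)) and angle between each of cup_32, cup_48, cup_64, cup_80's own z axis and vertical below 0.1 rad and height (world z) of each of cup_32, cup_48, cup_64, cup_80 below 0.011 m and linear speed of each of cup_32, cup_48, cup_64, cup_80, cover below 0.02 m/s and horizontal distance between cover and cup_80 below 0.007 m and z of cover in the frame of cup_80 between 0.076 and 0.084 m and angle between cover's own z axis and vertical below 0.08 rad); the robot touches nothing.
It fails at once if a cup or the cover is tipped over (more than 0.8 rad) (angle between any of cup_32, cup_48, cup_64, cup_80, cover's own z axis and vertical above 0.8 rad).
It fails at once if the solder reel is moved more than 20 mm (distance of reel from where it was at the start of the episode above 0.02 m).
It also fails if it takes over 128 s, if anything falls off the work surface, if the arm or the gripper's body presses on something with over 40 N, if the wrist force passes 120 N, or if a joint passes its speed limit or range.

## Working session

There is one attempt and no reset: what is moved stays moved. The work goes in short steps, each a Python script; the robot and the scene stay as the last script left them, time stands still between calls to the robot, and variables do not carry over. Pictures are saved under pics/ and viewed, at most 14 in all, crops included, and the job is handed in when it is done.

```bash
mkdir -p pics; ls; python3 - <<'E'
from bench import *
import cv2
for n in("scene","side"):
    c=capture(n); cv2.imwrite(f"pics/{n}0.png",c["image"]); print(n,c["intrinsics"].tolist(),(-c["R"].T@c["t"]).round(3),c["R"].round(2).tolist())
print(current_clock())
E
```

```text
pics
scene [[431.0299566060659, 0.0, 279.16613883413316], [0.0, 431.0299566060659, 207.3343753412938], [0.0, 0.0, 1.0]] [0.809 0.479 0.885] [[-0.87, 0.49, -0.01], [0.42, 0.74, -0.53], [-0.26, -0.46, -0.85]]
side [[525.9921829250338, 0.0, 291.13849648109147], [0.0, 525.9921829250338, 223.445017661185], [0.0, 0.0, 1.0]] [ 0.414 -0.851  0.795] [[0.99, -0.16, -0.02], [-0.12, -0.65, -0.75], [0.11, 0.74, -0.66]]
0.1
```

View pics/scene0.png

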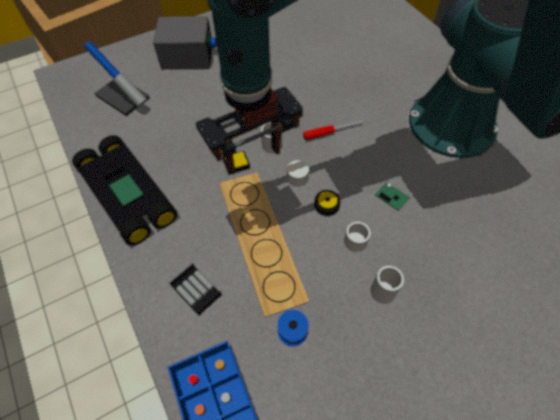

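View pics/side0.png

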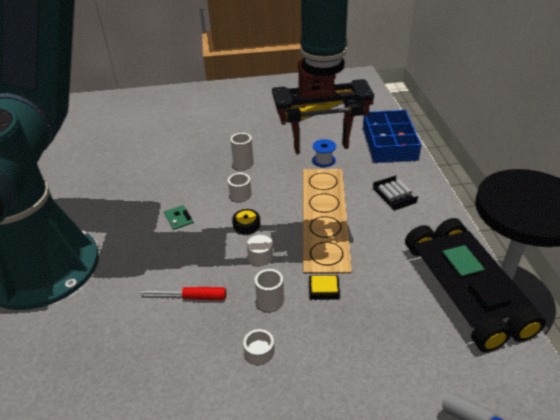

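Scene picture: strip with rings at (245,194), (255,222), (266,253) and (279,286), reel at (293,327) and cover at (298,170). In the side picture the cups are at (242,150), (240,187), (268,290) and (258,347), with the cover at (260,248). The reel is at the +y end, and the sponge is at the near-y end.

```bash
cat > h.py <<'E'
from bench import *
import numpy as np, cv2
from scipy.optimize import least_squares
def cloud(c):
    K,R,t=c["intrinsics"],c["R"],c["t"]; z=c["range_z"]
    v,u=np.indices(z.shape)
    P=np.stack([(u-K[0,2])/K[0,0]*z,(v-K[1,2])/K[1,1]*z,z],-1)
    W=(P-t)@R; W[z<=0]=np.nan
    return W
def ray_at(c,uv,h):
    d=np.linalg.inv(c["intrinsics"])@np.r_[uv,1]; d=c["R"].T@d; o=-c["R"].T@c["t"]
    return o+d*(h-o[2])/d[2]
def topfit(P):
    """P: points of one upright cylinder -> top z, centre"""
    zt=np.percentile(P[:,2],97); T=P[P[:,2]>zt-.004][:,:2].astype(np.float32)
    (x,y),r=cv2.minEnclosingCircle(T)
    return zt,x,y,r,len(T)
E
cat > m.py <<'E'
from h import *
import sys
for n in sys.argv[1:]:
    c=capture(n); W=cloud(c)
    for q in("cup_32","cup_48","cup_64","cup_80","cover","mark_a","reel"):
        for s in silhouettes(n,q):
            if s["conf"]<.3: continue
            m=s["region"]; P=W[m]; P=P[~np.isnan(P[:,0])]
            if len(P)<10: continue
            zt,x,y,r,k=topfit(P)
            print(n,q,round(s["conf"],2),np.round(s["xy"]),"top %.4f c %.4f %.4f r %.4f n %d"%(zt,x,y,r,k), np.median(P,0).round(4))
E
python3 m.py side scene
```

```text
side cup_32 0.89 [256. 344.] top 0.0316 c 0.4309 -0.2936 r 0.0277 n 235 [ 0.4304 -0.2899  0.0156]
side cup_32 0.78 [272. 288.] top 0.0633 c 0.4651 -0.1798 r 0.0277 n 197 [ 0.4647 -0.1942  0.0402]
side cup_32 0.7 [242. 151.] top 0.0788 c 0.4554 0.2925 r 0.0300 n 97 [0.4558 0.2755 0.0514]
side cup_32 0.66 [241. 187.] top 0.0475 c 0.4358 0.1652 r 0.0290 n 112 [0.4372 0.1502 0.0284]
side cup_48 0.89 [256. 344.] top 0.0316 c 0.4309 -0.2936 r 0.0277 n 235 [ 0.4304 -0.2899  0.0156]
side cup_48 0.78 [272. 288.] top 0.0633 c 0.4651 -0.1798 r 0.0277 n 197 [ 0.4647 -0.1942  0.0402]
side cup_48 0.7 [242. 151.] top 0.0788 c 0.4554 0.2925 r 0.0300 n 97 [0.4558 0.2755 0.0514]
side cup_48 0.66 [241. 187.] top 0.0475 c 0.4358 0.1652 r 0.0290 n 112 [0.4372 0.1502 0.0284]
side cup_64 0.89 [256. 344.] top 0.0316 c 0.4309 -0.2936 r 0.0277 n 235 [ 0.4304 -0.2899  0.0156]
side cup_64 0.78 [272. 288.] top 0.0633 c 0.4651 -0.1798 r 0.0277 n 197 [ 0.4647 -0.1942  0.0402]
side cup_64 0.7 [242. 151.] top 0.0788 c 0.4554 0.2925 r 0.0300 n 97 [0.4558 0.2755 0.0514]
side cup_64 0.66 [241. 187.] top 0.0475 c 0.4358
[... 2022 characters left out ...]
 180 [0.4573 0.2954 0.0506]
scene cup_80 0.52 [266. 142.] top 0.0647 c 0.5220 -0.0872 r 0.1313 n 30 [ 0.4838 -0.1692  0.0429]
scene cover 0.89 [299. 174.] top 0.0420 c 0.4595 -0.0530 r 0.0275 n 250 [ 0.4653 -0.0455  0.0381]
scene mark_a 0.89 [265. 256.] top 0.0093 c 0.6296 0.0926 r 0.0367 n 514 [0.6291 0.0932 0.0061]
scene mark_a 0.86 [255. 221.] top 0.0092 c 0.6133 0.0096 r 0.0370 n 486 [0.6132 0.0094 0.0061]
scene mark_a 0.83 [280. 289.] top 0.0091 c 0.6431 0.1769 r 0.0350 n 603 [0.6432 0.1776 0.0062]
scene mark_a 0.79 [245. 194.] top 0.0093 c 0.5994 -0.0759 r 0.0369 n 408 [ 0.5995 -0.0753  0.0062]
scene reel 0.88 [293. 328.] top 0.0484 c 0.6661 0.2731 r 0.0312 n 641 [0.6695 0.2767 0.0456]
```

```bash
cat > pp.py <<'E'
from h import *
from scipy.spatial.transform import Rotation as Rn
M=np.array([[.5998,-.0757],[.6131,.0085],[.6296,.0918],[.6446,.1757]])   # far .. next to reel
mid=M.mean(0); d=(M*np.array([-1.5,-.5,.5,1.5])[:,None]).sum(0); d/=np.linalg.norm(d)
MARK=mid+np.outer([-.1275,-.0425,.0425,.1275],d)
a=np.array([d[1],-d[0],0])                      # closing direction, across the row
def quat(s): 
    y=s*a; z=np.array([0,0,-1.]); return Rn.from_matrix(np.c_[np.cross(y,z),y,z]).as_quat()
def pick_q(p):
    best=None
    for s in(1,-1):
        j=inverse_kinematics(p,quat(s))
        if j is not None and (best is None or abs(j[5])<abs(best[0])): best=(j[5],s)
    return quat(best[1])
def transfer(src,dst,gz,base,lift=.12):
    """gz: grasp height above the thing's underside; base: surface height at dst"""
    z0=gz-.019
    q=pick_q([*src,z0+lift])
    move_gripper(.086); move_ptp([*src,z0+lift],q)
    servo_line([*src,z0],rate=.12); move_gripper(.03); g=current_finger_gap()
    if g<.048: print("MISSED",g); return False
    servo_line([*src,z0+lift],rate=.15)
    zl=max(lift,base+.05)+z0
    if zl>z0+lift: servo_line([*src,zl])
    servo_line([*dst,zl],rate=.2)
    servo_line([*dst,z0+base+.008],rate=.15)
    c=servo_line([*dst,z0+base-.004],rate=.02,contact_N=4)
    print("gap %.4f contact %s dz %.4f F %s t %.1f"%(g,c,current_position()[2]-z0-base,np.round(current_force(),1),current_clock()))
    move_gripper(.086); servo_line([*dst,z0+base+.10],rate=.2)
    return True
E
python3 - <<'E'
from pp import *
print(MARK.round(4).tolist(),d)
transfer([.431,-.2936],MARK[3],.024,.006)
E
python3 m.py side scene|grep -E "cup_32|reel"; python3 -c "
from bench import *;print(current_joint_pos(),current_clock())"
```

```text
[[0.5992, -0.0754], [0.6142, 0.0082], [0.6293, 0.0919], [0.6444, 0.1756]] [0.17732373 0.98415258]
gap 0.0525 contact True dz 0.0001 F [ 0.8 -0.1  3.6] t 9.2
side cup_32 0.96 [241. 185.] top 0.0472 c 0.4372 0.1642 r 0.0290 n 109 [0.4373 0.1497 0.0297]
side cup_32 0.86 [271. 285.] top 0.0636 c 0.4644 -0.1808 r 0.0278 n 192 [ 0.4651 -0.1946  0.0404]
side cup_32 0.8 [243. 152.] top 0.0787 c 0.4550 0.2936 r 0.0286 n 91 [0.456  0.2753 0.0524]
side cup_32 0.78 [325. 172.] top 0.0378 c 0.6428 0.1731 r 0.0300 n 92 [0.6447 0.1653 0.0242]
side reel 0.64 [321. 173.] top 0.0377 c 0.6422 0.1730 r 0.0300 n 84 [0.6443 0.164  0.0241]
side reel 0.58 [323. 151.] top 0.0470 c 0.6677 0.2703 r 0.0329 n 214 [0.665  0.2607 0.0337]
scene cup_32 0.82 [357. 235.] top 0.0486 c 0.4382 0.1678 r 0.0260 n 116 [0.4357 0.1654 0.0265]
scene cup_32 0.73 [279. 282.] top 0.0395 c 0.6445 0.1765 r 0.0267 n 147 [0.6439 0.1746 0.0192]
scene cup_32 0.62 [387. 283.] top 0.0809 c 0.4554 0.2957 r 0.0276 n 191 [0.4563 0.2957 0.052 ]
scene reel 0.73 [293. 329.] top 0.0486 c 0.6660 0.2726 r 0.0312 n 630 [0.6689 0.2764 0.0455]
scene reel 0.73 [354. 240.] top 0.0487 c 0.4375 0.1677 r 0.0267 n 126 [0.4352 0.1657 0.027 ]
[1.62643856e-01 5.60178513e-01 1.46695570e+00 1.00866935e-06
 1.11481522e+00 3.40877612e-01] 11.4
```

The first cup is placed within about 2 mm. I'll do the other three cups now.

```bash
python3 - <<'E'
from pp import *
ok=transfer([.437,.1665],MARK[2],.032,.006)
ok=ok and transfer([.465,-.180],MARK[1],.042,.006)
ok=ok and transfer([.4554,.2945],MARK[0],.055,.006,.13)
p=current_position(); servo_line([.47,-.02,p[2]],rate=.2)
cv2.imwrite("pics/sc1.png",capture("side")["image"])
E
python3 m.py side scene|grep -E "cup_32|cover|reel"
```

```text
gap 0.0530 contact True dz -0.0000 F [0.3 0.4 2.8] t 17.7
gap 0.0532 contact True dz -0.0000 F [-0.  -0.6  4.2] t 25.8
gap 0.0530 contact True dz -0.0000 F [-0.6  0.3  3.8] t 35.0
side cup_32 0.93 [323. 188.] top 0.0678 c 0.6129 0.0240 r 0.0201 n 15 [0.631  0.0976 0.0439]
side cup_32 0.85 [322. 169.] top 0.0380 c 0.6423 0.1560 r 0.0451 n 86 [0.6464 0.1824 0.0288]
side cup_32 0.68 [329. 238.] top 0.0849 c 0.5989 -0.0752 r 0.0281 n 136 [ 0.5987 -0.0941  0.0585]
side cup_32 0.55 [326. 207.] top 0.0699 c 0.6029 -0.0132 r 0.0504 n 131 [0.6161 0.0122 0.0593]
side cover 0.84 [264. 252.] top 0.0402 c 0.4614 -0.0556 r 0.0275 n 337 [ 0.4606 -0.07    0.0363]
side reel 0.95 [325. 153.] top 0.0468 c 0.6688 0.2701 r 0.0339 n 217 [0.6653 0.2604 0.0397]
scene cup_32 0.88 [242. 182.] top 0.0866 c 0.5990 -0.0723 r 0.0266 n 101 [ 0.601  -0.0614  0.0595]
scene cup_32 0.85 [277. 282.] top 0.0395 c 0.6445 0.1768 r 0.0268 n 160 [0.6436 0.1749 0.0186]
scene cup_32 0.82 [263. 246.] top 0.0551 c 0.6305 0.0925 r 0.0277 n 140 [0.6288 0.0881 0.0325]
scene cup_32 0.62 [254. 215.] top 0.0711 c 0.6156 0.0093 r 0.0278 n 142 [0.6145 0.0137 0.0467]
scene cup_32 0.62 [298. 172.] top 0.0418 c 0.4600 -0.0536 r 0.0273 n 248 [ 0.4652 -0.0467  0.0376]
scene cover 0.59 [300. 170.] top 0.0418 c 0.4600 -0.0536 r 0.0273 n 247 [ 0.4648 -0.0455  0.0378]
scene reel 0.83 [293. 328.] top 0.0484 c 0.6666 0.2729 r 0.0309 n 638 [0.6694 0.2771 0.0455]
```

View pics/sc1.png

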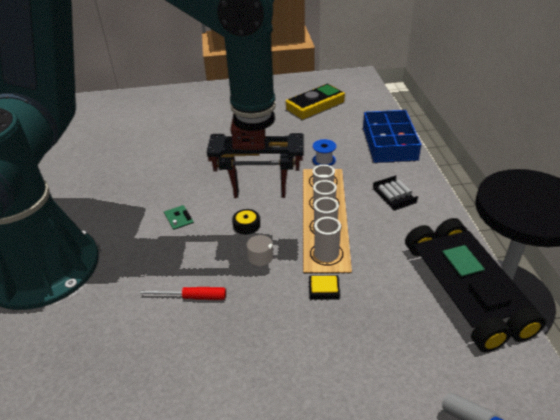

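The side view shows all four cups on their rings in height order, with the tallest at (327,240). The cover is at (260,250) and the reel is undisturbed. Next is the cover.

```bash
python3 - <<'E'
from pp import *
transfer([.4602,-.0546],[.599,-.0741],.025,.086,.15)
p=current_position(); servo_line([.45,.1,p[2]],rate=.2); sleep(.5)
cv2.imwrite("pics/sc2.png",capture("side")["image"])
E
python3 m.py side scene|grep -E "cup_32|cover|reel"
```

```text
gap 0.0529 contact True dz -0.0005 F [-0.1 -0.5  0.4] t 43.6
side cup_32 0.89 [326. 189.] top 0.0676 c 0.6149 0.0228 r 0.0217 n 17 [0.6321 0.0964 0.0439]
side cup_32 0.85 [326. 168.] top 0.0383 c 0.6455 0.1548 r 0.0461 n 97 [0.6467 0.1839 0.0286]
side cup_32 0.78 [327. 247.] top 0.0835 c 0.5977 -0.0857 r 0.0253 n 66 [ 0.5955 -0.0973  0.0438]
side cup_32 0.68 [323. 197.] top 0.1236 c 0.5882 -0.0537 r 0.0084 n 5 [0.6128 0.028  0.0667]
side cover 0.77 [329. 218.] top 0.1262 c 0.5995 -0.0749 r 0.0284 n 364 [ 0.5966 -0.0895  0.1222]
side reel 0.91 [325. 150.] top 0.0470 c 0.6697 0.2693 r 0.0332 n 205 [0.6651 0.26   0.0409]
side reel 0.65 [323. 188.] top 0.0671 c 0.6143 0.0256 r 0.0191 n 14 [0.6318 0.0962 0.044 ]
scene cup_32 0.92 [280. 281.] top 0.0394 c 0.6444 0.1771 r 0.0272 n 156 [0.6437 0.1743 0.0191]
scene cup_32 0.91 [240. 190.] top 0.0833 c 0.6049 -0.0594 r 0.0218 n 35 [ 0.6101 -0.0519  0.0504]
scene cup_32 0.69 [265. 247.] top 0.0550 c 0.6293 0.0925 r 0.0273 n 138 [0.6286 0.0894 0.0317]
scene cup_32 0.59 [256. 213.] top 0.0711 c 0.6138 0.0091 r 0.0278 n 138 [0.6141 0.0152 0.0472]
scene cover 0.85 [242. 167.] top 0.1278 c 0.5986 -0.0725 r 0.0273 n 341 [ 0.6022 -0.0625  0.1246]
scene reel 0.8 [295. 329.] top 0.0486 c 0.6662 0.2726 r 0.0313 n 643 [0.6689 0.2769 0.0454]
scene reel 0.72 [242. 166.] top 0.1278 c 0.5987 -0.0724 r 0.0271 n 348 [ 0.602  -0.0633  0.1244]
```

View pics/sc2.png

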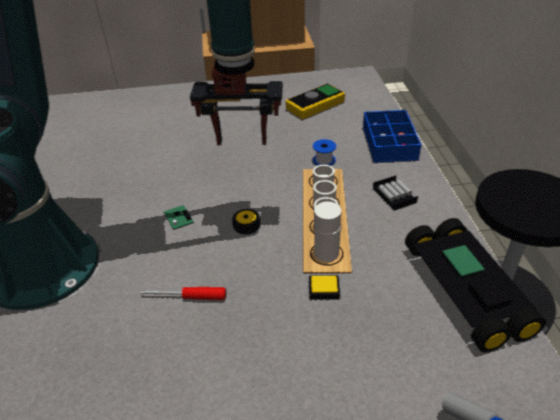

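The cover sits level at (328,210), flush on the tallest cup (top 0.126–0.128 m). Its centre is within about 1 mm of the cup axis, and the arm is clear.

```bash
python3 -c "
from bench import *;print(close_job())"
```

```text
the job is handed in; nothing more can be done
None
```

I handed the job in: by the cameras, all four cups stand on their marks in height order from the reel, each within about 3 mm of centre, with the cover level on the tallest cup and the reel where it was; no verdict came back.

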